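Tip capped tubes out of a notched tray

TASK

Carry the notched tray with its three orange tubes to the blue tipping stand, lay its cross bar in the two forks with its tail on the rear pad, the notch towards the box, and let go with the tubes still in it. Then take it by the red grip at the tail and raise that end, so that the tray turns in the forks about its notched corner and all three tubes slide out through the notch into the grey catch box; finally lower the tray back level onto the stand and let go. Do not touch the tubes with the gripper, and leave the tube rack, the label roll and the scissors where they are.

Things in the scene. Friction and masses are not known exactly. Their poses are not given: they have to be found in the camera images.
- tray: White square tray, 150 x 150 mm, with walls up to 36 mm above its feet, open at one corner; 0.3 to 0.5 kg. Origin: centre of the square at the level of its feet (z = 0 on the table). x: along the diagonal to the notched corner; y: along the other diagonal; z up. It stands on the cross bar under the notched corner and on two 14 mm rubber feet under the tail corner (x = -68, y = +-22 mm).
- tray_bail (a point): Middle of the tray's steel carrying bail: a round bar 10 mm thick along the tray's y (straight for 170 mm), 85 mm above the feet, 3 mm behind the centre of the square, about over the centre of mass, so that the tray hangs about level from it. 65 mm of room between it and the tray floor; tubes lie below.
- tray_grip (a point): Middle of the red tipping grip over the tail corner (tray x = -100 mm): a round bar 10 mm thick along the tray's y, 72 mm long between its two legs, 65 mm above the feet.
- tray_pivot (a point): Middle of the steel cross bar below the notched corner (tray x = 80 mm, its axis 5 mm above the feet): round, 10 mm thick, 186 mm long along the tray's y, free at both ends; the tray tips about it in the forks.
- tube_0: Capped tapered orange tube, 98 mm long, 20 mm in diameter at the cap, lying loose in the tray about along the tray's diagonal; it slides easily in the tray. About 20 g. Origin: middle of its underside as it lay at first; its y axis runs along it.
- tube_1: Second such orange tube in the tray, same size and frame.
- tube_2: Third such orange tube in the tray, same size and frame.
- stand: Tipping stand, fixed: dark base plate 364 x 176 mm, two blue posts with open forks, a rear post with a black pad, a grey catch box. Origin: on the table below the tray's origin when the tray is seated (feet then at 110 mm, x axes alike). x runs from the rear pad (centre x = -68 mm, 46 x 80 mm, top at 110 mm) past the forks (x = 80 mm) to the box (98 to 262 mm); z up.
- stand_seat (a point): Where the middle of the tray's cross bar lies when seated: midway between the two forks (74 mm to each side, 12 mm thick, about 40 mm wide at the mouth, narrowing to the seat), 115 mm above the table. The fork tips reach about 25 mm above the bottom of the seat.
- box_in (a point): Centre of the catch box's inner floor, 9 mm above the table. The box is open at the top, 156 mm long along the stand's x and 132 mm wide inside; its near wall, below the spout, is 45 mm high, the side walls 65 mm, the far wall 130 mm above the table.
- tube_rack: Bystander: white drilled block 66 x 66 x 36 mm holding upright tubes (102 mm high in all). Origin: centre of its underside. Leave it alone.
- label_roll: Bystander: white roll of blank labels, 68 mm across, 32 mm high. Origin: centre of its underside. Leave it alone.
- tray_notch (a point): Tip of the tray's notched corner, on top of the floor (tray x = 106 mm, 15 mm above the feet). The walls stop 48 mm short of it on both sides, so the notch is about 65 mm across and the floor runs on as a spout.
- scissors_1: Bystander: scissors with blue handles, about 200 mm long, lying flat. Leave them alone.

How it is judged:
On the way, in this order (a step that is already met when the one before it is completed fails the run):
1. the tray sits level on the stand, cross bar in both forks, all three tubes still in it, and is let go (distance between tray_pivot and stand_seat below 0.018 m and angle between tray's own z axis and vertical below 0.06 rad and angle between the x axis of tray and the x axis of stand, either way round below 0.2 rad and z of each of tube_0, tube_1, tube_2 in the frame of tray above 0.005 m and distance between each of tube_0, tube_1, tube_2 and tray below 0.11 m and contact force between the fingers and tray below 0.1 N), for 0.2 s.
2. the tray, held at the red grip, is tipped by its tail (more than 10 degrees) with the cross bar still in the forks (angle between tray's own z axis and vertical above 0.17 rad and z of tray_grip in the frame of stand_seat above 0.08 m and distance between tray_pivot and stand_seat below 0.022 m and distance between the grasp point and tray_grip below 0.04 m), for 0.2 s.
At the end, for the whole second after the job is handed in: All three orange tubes lie at rest in the catch box (inside its walls, below its rim), and the empty tray sits released and level (within 3.5 degrees) on the stand, its cross bar in both forks within 18 mm of the seat's middle and its tail on the rear pad (distance between tray_pivot and stand_seat below 0.018 m and angle between tray's own z axis and vertical below 0.06 rad and angle between the x axis of tray and the x axis of stand, either way round below 0.2 rad and contact force between tray and stand above 1 N and linear speed of tray below 0.02 m/s and x of tube_0 in the frame of box_in between -0.081 and 0.081 m and y of tube_0 in the frame of box_in between -0.069 and 0.069 m and z of each of tube_0, tube_1, tube_2 in the frame of box_in below 0.056 m and linear speed of each of tube_0, tube_1, tube_2 below 0.03 m/s and x of tube_1 in the frame of box_in between -0.081 and 0.081 m and y of tube_1 in the frame of box_in between -0.069 and 0.069 m and x of tube_2 in the frame of box_in between -0.081 and 0.081 m and y of tube_2 in the frame of box_in between -0.069 and 0.069 m); the robot touches nothing.
It fails at once if the gripper touches a tube (contact force between the fingers and tube_0 above 0.5 N or contact force between the fingers and tube_1 above 0.5 N or contact force between the fingers and tube_2 above 0.5 N).
It fails at once if a bystander is pushed away (more than 30 mm) (distance of any of tube_rack, label_roll, scissors_1 from where it was at the start of the episode above 0.03 m).
It also fails if it takes over 69 s, if anything falls off the work surface, if the arm or the gripper's body presses on something with over 40 N, if the wrist force passes 120 N, or if a joint passes its speed limit or range.

ROBOT

A 6-joint arm with a two-finger parallel gripper is mounted at the origin on a cart in front of the work surface, level with it; the furniture and walls round the work are solid. World frame = base frame: x ahead of the robot, y to its left, z up, the work surface at z = 0. Lengths are in m, angles in rad, forces in N, time in s.
With the tool pointing down it reaches from about 0.425 to 0.95 m from the base axis. Payload 14.7 kg.
Tool frame: the origin (TCP) lies on the centre line of the jaws, within the pads' length; the fingertips stand 22 mm ahead of it and the grasp point (between the pads) lies 3 mm ahead of it; z points along the fingers, y is the line along which they close (so a half turn about z gives the same grasp; the last joint's range is limited). The gripper opens to 85 mm and grips with 20 to 120 N. Pads are 22 mm wide; open, the fingers measure 114 mm over their backs; the gripper's body (76 mm by 85 mm) begins 54 mm behind the grasp point. The pads swing forward as they close: fully open they stand 13 mm farther back than shut.
Start: joints at [1.11, 0.48, 1.596, -0, 1.065, -0.047], TCP at [0.261, 0.595, 0.223] pointing down, gripper open.
Joint ranges: [-2.75, 2.75], [-0.82, 2.05], [0.23, 2.67], [-1.56, 4.7], [0.09, 2.69], [-2.92, 2.92]. Speed limits (rad/s): [1.89, 1.89, 2.39, 3.01, 3.01, 3.01].

INTERFACE

Orientations are given as a unit quaternion [w, x, y, z].
In Python, from cell import manip gives the robot as it stands.
- The arm moves only by the shell command python3 -m jog 'ROWS' [FORCE]. ROWS is JSON, a list of rows, each a list of 7 numbers: the shift along the tool's x, y, z in cm, then the turn, a rotation vector about the tool's x, y, z in degrees, then the opening, from 0 (shut) to 1 (fully open). In form: [[x, y, z, wx, wy, wz, jaw], ...]. A call has 1 to 5 rows; each row shifts and turns the commanded pose from where the row before left it, along the tool's axes as they then stand; what a row does not reach is not made up. A row lasts 1/12 s, in which the tool goes at most 41.7 mm and 7.16 degrees, less where a joint would pass 70% of its speed; a pose out of reach is approached as far as the arm can. A call with a gripper value outside its range is refused whole. The fingers move at their own pace and stop on an object; FORCE is the grip in N (left out, the last holds). Time passes only in rows, so rows that do not move let the fingers close. It gives the time, the measured TCP pose, the force, the opening and the grip force at its end, in the units of the state.
- manip.get_state(): the state, without advancing time (a new reading comes with each control period).
- manip.snapshot(name): name is "scene" or "side" or "wrist"; returns the picture (480x640x3 uint8, red, green, blue); there is no depth.
- manip.calibration(name): a dict with "camera_matrix" (3x3 intrinsics, pixels), "T" (4x4, takes a point from camera to world coordinates); the wrist camera has in their place "T_tool_cam" (4x4, takes a point from camera to tool coordinates, whose origin is the TCP and whose axes are the flange's). Camera axes: x right, y down, z forward; pixel columns grow to the right and rows downward; lengths in m; the calibration is good to about 2 mm. A picture is of the moment at which its call begins: read the wrist's pose just before it. calibration takes no time and is no camera call.
- manip.finish_job(): hands the job in; it is judged then, once.
Trained networks look in the newest picture that a camera, given by its name, has taken for a name from the list of things; names that differ only in an ending like _2 or _b are one class to them, and where a whole thing is asked for, a point or a joint stands for the part that bears it (a point fixed in the world has none). Each returns a list of dicts, best first, with "confidence" (0 to 1); they miss things now and then, are a little off and sometimes report something else, mostly with a low value. They report only what shows in the picture. A call takes as long as a camera call.
- manip.boxes_of(camera, query): "bbox" ([centre column, centre row, width, height] in pixels, round what is visible of it).
- manip.trace(camera, query): "region" (480x640 bool, what is visible of it) and "bbox" ([centre column, centre row, width, height] in pixels, round what is visible of it).
The state is a dict: "t": time; "q": joint angles; "qvel": joint speeds; "joint_efforts": joint torques, N m; "eef_pos": TCP position; "tcp_rot": TCP orientation; "contact_force": force on the tool from outside, world axes, zero at the start; "torque": the same for the moment, N m; "finger_gap": finger opening in m; "finger_force": force on a finger pad.
Only numpy, scipy, OpenCV 4.12 (cv2) and the standard library are available. Lean on these libraries where they do the work, as an engineer would, in place of code of your own. Each camera call takes 0.05 s, during which the arm holds its last target. There are 200 camera calls.

## Working session

There is one attempt and no reset: what is moved stays moved. The work goes in short steps, Python scripts to look and compute and a shell command to move; the robot and the scene stay as the last step left them, time stands still between calls to the robot, and variables do not carry over. Pictures are saved under pics/ and viewed, at most 10 in all, crops included, and the job is handed in when it is done.

```bash
mkdir -p pics; ls; python3 - <<'E'
from cell import manip
import cv2,numpy as np
for c in ("scene","side"):
    im=manip.snapshot(c); cv2.imwrite(f"pics/{c}0.png",im[:,:,::-1])
    k=manip.calibration(c); print(c,np.round(k["camera_matrix"],1).tolist(),np.round(k["T"],3).tolist())
    for q in ("tray","stand","tray_grip","tray_bail","tube_0","tube_rack","label_roll","scissors_1"):
        print(q,[(np.round(r["bbox"]).tolist(),round(r["confidence"],2)) for r in manip.boxes_of(c,q)[:3]])
s=manip.get_state();print(s)
print(manip.calibration("wrist"))
E
```

```text
pics
scene [[580.2, 0.0, 330.8], [0.0, 580.2, 240.6], [0.0, 0.0, 1.0]] [[0.528, -0.476, 0.703, -0.601], [-0.849, -0.293, 0.439, -0.735], [-0.003, -0.829, -0.559, 1.022], [0.0, 0.0, 0.0, 1.0]]
tray [([222.0, 232.0, 37.0, 31.0], 0.42)]
stand [([462.0, 336.0, 136.0, 140.0], 0.98), ([223.0, 231.0, 36.0, 34.0], 0.25)]
tray_grip [([221.0, 232.0, 36.0, 32.0], 0.43)]
tray_bail [([214.0, 223.0, 12.0, 14.0], 0.47), ([462.0, 338.0, 144.0, 144.0], 0.35)]
tube_0 [([463.0, 338.0, 139.0, 139.0], 0.57), ([222.0, 231.0, 34.0, 31.0], 0.33)]
tube_rack [([434.0, 253.0, 32.0, 35.0], 0.97)]
label_roll [([274.0, 273.0, 26.0, 18.0], 0.94), ([222.0, 233.0, 39.0, 34.0], 0.28)]
scissors_1 [([319.0, 309.0, 65.0, 28.0], 0.74), ([223.0, 230.0, 36.0, 35.0], 0.3)]
side [[569.3, 0.0, 325.0], [0.0, 569.3, 228.1], [0.0, 0.0, 1.0]] [[-0.985, -0.064, 0.162, 0.235], [-0.174, 0.428, -0.887, 1.783], [-0.012, -0.901, -0.433, 0.974], [0.0, 0.0, 0.0, 1.0]]
tray [([353.0, 308.0, 73.0, 49.0], 0.7)]
stand [([367.0, 197.0, 52.0, 60.0], 0.56)]
tray_grip [([351.0, 308.0, 70.0, 43.0], 0.89)]
tray_bail [([350.0, 311.0, 76.0, 43.0], 0
[... 774 characters left out ...]
t_force': array([-0.29872537, -0.71748309, -0.18020238]), 'torque': array([-0.01624677,  0.03258271,  0.01945583]), 'finger_force': 0.0, 'finger_gap': 0.08489420931105954}
{'camera_matrix': array([[369.78204237,   0.        , 316.80058792],
       [  0.        , 369.78204237, 238.02516219],
       [  0.        ,   0.        ,   1.        ]]), 'T_tool_cam': array([[ 8.84296380e-04, -9.46574280e-01, -3.22484651e-01,
         8.26323653e-02],
       [ 9.99999609e-01,  8.28895821e-04,  3.09114152e-04,
        -1.37270298e-03],
       [-2.52933259e-05, -3.22484798e-01,  9.46574643e-01,
        -1.50238393e-01],
       [ 0.00000000e+00,  0.00000000e+00,  0.00000000e+00,
         1.00000000e+00]])}
```

```bash
python3 - <<'E'
import cv2,numpy as np
a=cv2.imread("pics/scene0.png");b=cv2.imread("pics/side0.png")
c1=cv2.resize(a[160:430,140:560],(800,514),interpolation=cv2.INTER_CUBIC)
cv2.imwrite("pics/c1.png",c1)
c2=cv2.resize(b[150:350,240:500],(780,600),interpolation=cv2.INTER_CUBIC)
cv2.imwrite("pics/c2.png",c2)
E
```

```text
(no output)
```

View pics/c1.png

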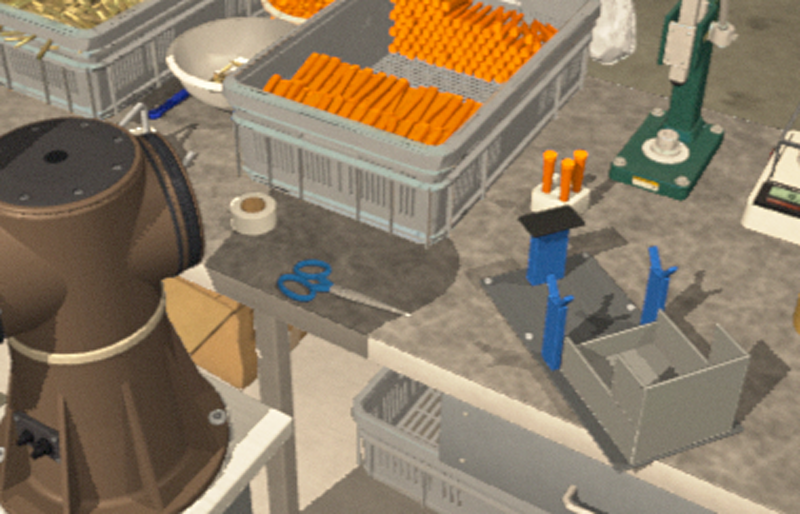

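View pics/c2.png

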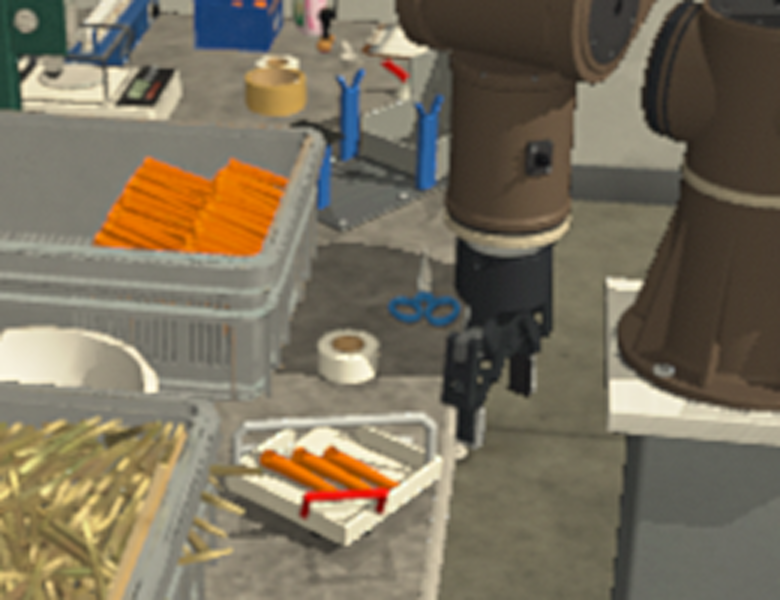

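The scene view shows the stand at lower right: forks near full-frame (433,316) and (485,301), pad near (430,277). In the side view the tray is at lower left, with grip ends near (342,317) and (368,314) and bail ends near (321,292) and (384,289). The red grip is nearest the side camera.

```bash
cat > h.py <<'E'
from cell import manip
import numpy as np,cv2
from scipy.spatial.transform import Rotation as R
def q2R(q): return R.from_quat([q[1],q[2],q[3],q[0]])
def toolT(s):
    T=np.eye(4);T[:3,:3]=q2R(s["tcp_rot"]).as_matrix();T[:3,3]=s["eef_pos"];return T
def camT(c,s=None):
    k=manip.calibration(c)
    return k["camera_matrix"],(k["T"] if c!="wrist" else toolT(s)@k["T_tool_cam"])
def pix(K,T,uv,z):
    d=T[:3,:3]@np.linalg.inv(K)@np.array([uv[0],uv[1],1.]);o=T[:3,3]
    return o+d*(z-o[2])/d[2]
def proj(K,T,p):
    c=np.linalg.inv(T)@np.append(p,1);u=K@c[:3];return u[:2]/u[2]
def rows(target,yaw_of_tool_x=None):
    """shift in tool axes (cm) and turn (deg) for tool-down target with tool x heading yaw"""
    s=manip.get_state();M=q2R(s["tcp_rot"])
    print("t",round(s["t"],2),"pos",np.round(s["eef_pos"],4),"toolx",np.round(M.as_matrix()[:,0],3),"gap",round(s["finger_gap"],4),"F",np.round(s["contact_force"],1))
    print("shift cm",np.round(100*M.inv().apply(np.array(target)-s["eef_pos"]),2))
    if yaw_of_tool_x is not None:
        c,n=np.cos(yaw_of_tool_x),np.sin(yaw_of_tool_x)
        G=R.from_matrix(np.array([[c,n,0],[n,-c,0],[0,0,-1]]))
        print("turn deg",np.round(np.degrees((M.inv()*G).as_rotvec()),2))
E
python3 - <<'E'
from h import *
K,T=camT("side")
for n,uv,z in (("gripL",(341.7,316.7),.065),("gripR",(368.3,314),.065),("bailL",(321,291.7),.085),("bailR",(384,289.3),.085),("roll",(356,270),.016),("sciss",(381,249),.0)):print(n,np.round(pix(K,T,uv,z),3))
K,T=camT("scene")
for n,uv,z in (("forkL",(432.9,316.4),.115),("forkR",(484.9,300.7),.115),("pad",(430,277),.11),("roll",(274,273),.016),("rack",(434,262),.03),("sc1",(299,308),.0),("sc2",(354,325),0)):print(n,np.round(pix(K,T,uv,z),3))
E
```

```text
gripL [0.431 0.475 0.065]
gripR [0.359 0.45  0.065]
bailL [0.505 0.387 0.085]
bailR [0.324 0.345 0.085]
roll [0.434 0.126 0.016]
sciss [ 0.367 -0.069  0.   ]
forkL [ 0.396 -0.393  0.115]
forkR [ 0.515 -0.477  0.115]
pad [ 0.538 -0.324  0.11 ]
roll [0.438 0.107 0.016]
rack [ 0.709 -0.268  0.03 ]
sc1 [ 0.364 -0.03   0.   ]
sc2 [ 0.384 -0.19   0.   ]
```

```bash
J="python3 -m jog"; python3 -m jog '[[-2.3,-1.5,-0.3,0,0,0,1],[-2.3,-1.5,-0.3,0,0,0,1],[-2.3,-1.5,-0.3,0,0,0,1],[-2.3,-1.5,-0.3,0,0,0,1],[-2.3,-1.5,-0.3,0,0,0,1]]' >/dev/null; python3 -m jog '[[-2.3,-1.5,-0.3,0,0,0,1],[-2.3,-1.5,-0.3,0,0,0,1],[-2.3,-1.5,-0.3,0,0,0,1],[-2.3,-1.5,-0.3,0,0,0,1],[-2.3,-1.5,-0.3,0,0,0,1]]' >/dev/null; python3 -m jog '[[0,0,0,0,0,-6,1],[0,0,0,0,0,-6,1],[0,0,0,0,0,-6,1],[0,0,0,0,0,-6,1],[0,0,0,0,0,-6,1]]' ; python3 -m jog '[[0,0,0,0,0,-6,1],[0,0,0,0,0,0,1],[0,0,0,0,0,0,1]]'
python3 - <<'E'
from h import *
rows((.414,.366,.25),np.radians(192.5))
s=manip.get_state();im=manip.snapshot("wrist");cv2.imwrite("pics/w1.png",im[:,:,::-1])
np.savez("w1.npz",T=camT("wrist",s)[1])
for q in ("tray","tray_grip","tray_bail"):
  print(q,[(np.round(r["bbox"]).tolist(),round(r["confidence"],2)) for r in manip.trace("wrist",q)[:2]])
E
```

```text
t: 2.15
eef_pos: [0.4117, 0.3652, 0.2532]
tcp_rot: [0.0, -0.057, 0.998, 0.0]
contact_force: [-0.6, -0.4, -0.5]
finger_gap: 0.0853
finger_force: 0.0
t: 2.4
eef_pos: [0.4116, 0.3653, 0.2531]
tcp_rot: [0.0, -0.105, 0.994, 0.0]
contact_force: [0.4, -0.5, -0.4]
finger_gap: 0.0853
finger_force: 0.0
t 2.4 pos [0.4116 0.3653 0.2531] toolx [-0.978 -0.21  -0.   ] gap 0.0853 F [ 0.4 -0.5 -0.4]
shift cm [-0.25  0.01  0.31]
turn deg [ 0.    0.01 -0.4 ]
tray [([320.0, 207.0, 206.0, 218.0], 0.82)]
tray_grip [([323.0, 205.0, 208.0, 221.0], 0.87)]
tray_bail [([322.0, 208.0, 208.0, 217.0], 0.56)]
```

View pics/w1.png

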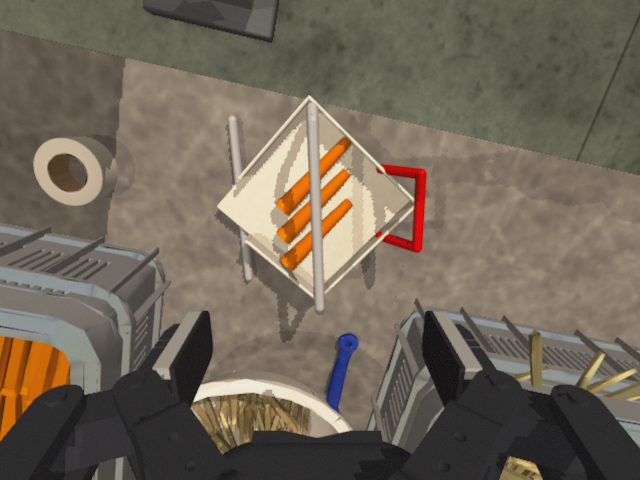

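The wrist view shows the bail from (312,107) to (320,309), the red grip from (422,170) to (418,249), and the cross bar from (233,118) to (248,278). Three tubes lie in the tray.

```bash
python3 - <<'E'
from h import *
T=np.load("w1.npz")["T"];K=manip.calibration("wrist")["camera_matrix"]
def seg(n,a,b,z):
    p,q=pix(K,T,a,z),pix(K,T,b,z);d=p-q;print(n,"mid",np.round((p+q)/2,4),"len",round(np.linalg.norm(d),3),"ang",round(np.degrees(np.arctan2(d[1],d[0])),1))
seg("bail",(312,107),(320,309),.085);seg("grip",(423,172),(418.5,248),.065);seg("bar",(233,118),(248,278),.005)
for uv in ((125,60),(160,265),(0,225)): print(np.round(pix(K,T,uv,0.0),3))
print(np.round(proj(K,T,[.41,.365,.085])))
E
```

```text
bail mid [0.4172 0.3648 0.085 ] len 0.185 ang -165.7
grip mid [0.3963 0.461  0.065 ] len 0.074 ang -165.9
bar mid [0.4414 0.285  0.005 ] len 0.18 ang -166.4
[0.323 0.151 0.   ]
[0.537 0.201 0.   ]
[0.525 0.02  0.   ]
[318. 210.]
```

```bash
python3 -m jog '[[-0.7,-0.2,2.5,0,0,-1.9,1],[0,0,3.5,0,0,0,1],[0,0,3.5,0,0,0,1],[0,0,3,0,0,0,1],[0,0,2,0,0,0,1]]' 60 >/dev/null; python3 -m jog '[[0,0,1.5,0,0,0,1],[0,0,0.5,0,0,0,1],[0,0,0,0,0,0,1],[0,0,0,0,0,0,0.3],[0,0,0,0,0,0,0]]'; python3 -m jog '[[0,0,0,0,0,0,0],[0,0,0,0,0,0,0],[0,0,0,0,0,0,0],[0,0,0,0,0,0,0],[0,0,0,0,0,0,0]]'
```

```text
t: 3.43
eef_pos: [0.4195, 0.3654, 0.0892]
tcp_rot: [0.001, -0.123, 0.992, 0.0]
contact_force: [0.2, 0.7, -0.2]
finger_gap: 0.0642
finger_force: 0.0
t: 3.85
eef_pos: [0.419, 0.3649, 0.0883]
tcp_rot: [0.0, -0.124, 0.992, 0.0]
contact_force: [-1.5, -0.3, -0.2]
finger_gap: 0.0009
finger_force: 0.0
```

```bash
python3 - <<'E'
from h import *
s=manip.get_state();im=manip.snapshot("wrist");cv2.imwrite("pics/w2.png",im[:,:,::-1]);np.savez("w2.npz",T=camT("wrist",s)[1])
E
```

```text
(no output)
```

View pics/w2.png

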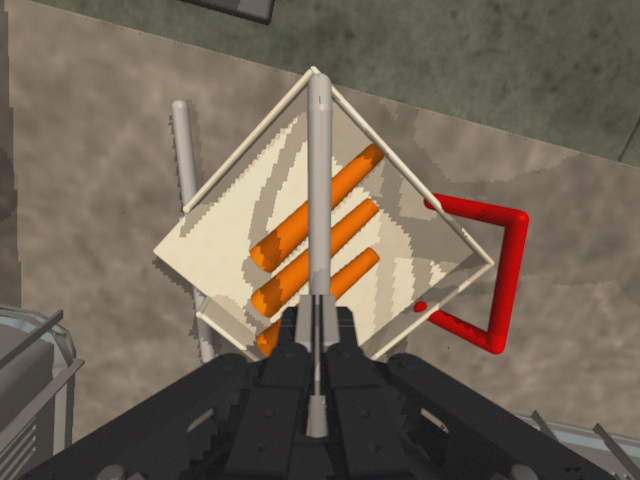

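```bash
python3 - <<'E'
from h import *
K=manip.calibration("wrist")["camera_matrix"]
T1=np.load("w1.npz")["T"];T2=np.load("w2.npz")["T"]
print("cam z",T1[2,3],T2[2,3], manip.get_state()["finger_gap"])
def tri(n,a,b):
    P=[K@np.linalg.inv(T)[:3] for T in (T1,T2)]
    X=cv2.triangulatePoints(P[0],P[1],np.array(a,float).reshape(2,1),np.array(b,float).reshape(2,1))[:,0];print(n,np.round(X[:3]/X[3],4))
tri("bail end",(312,107),(320,80));tri("gripA",(422,172),(519,217));tri("gripB",(418,248),(497,348))
tri("barA",(233,118),(180,103));tri("tail corner",(412,204),(492,263));tri("tray top",(309,97),(314,69))
s=manip.get_state();M=toolT(s)
for d in(-.022,0,.003,.022):print(d,np.round(proj(K,T2,(M@[0,0,d,1])[:3])))
E
```

```text
cam z 0.4033782294394437 0.23854190431856737 -4.913363546577762e-06
bail end [0.3274 0.3417 0.0937]
gripA [0.3611 0.452  0.0624]
gripB [0.432  0.4687 0.0667]
barA [0.3534 0.2649 0.01  ]
tail corner [0.3926 0.4562 0.0495]
tray top [0.3189 0.3367 0.036 ]
-0.022 [320. 332.]
0 [320. 305.]
0.003 [320. 302.]
0.022 [319. 284.]
```

The fingers look shut with the bail passing below or behind them, at about (318,295). I'll check this from the side.

```bash
python3 - <<'E'
from h import *
im=manip.snapshot("side");s=manip.get_state()
K,T=camT("side");M=toolT(s)
for d in(0,.022):print(d,np.round(proj(K,T,(M@[0,0,d,1])[:3]),1))
cv2.imwrite("pics/s2.png",cv2.resize(im[220:340,290:430,::-1],(700,600),interpolation=cv2.INTER_CUBIC))
E
```

```text
0 [351.3 289.2]
0.022 [351.2 295.6]
```

View pics/s2.png

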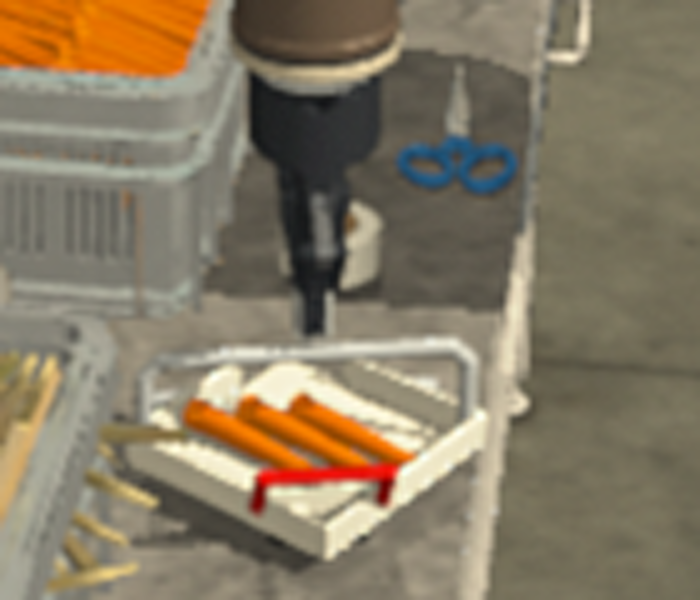

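The side view shows the shut fingertips at about (352,286), just above the bail at row 290. They should project to row 295.6. The wrist pictures agree: the real tips stand about 29 mm short of the reported ones. I'll open, go 2.9 cm lower and close again.

```bash
python3 -m jog '[[0,0,0,0,0,0,1],[0,0,0,0,0,0,1],[0,0,0,0,0,0,1],[0,0,0,0,0,0,1],[0,0,0,0,0,0,1]]' 60; python3 -m jog '[[0,0,1,0,0,0,1],[0,0,1,0,0,0,1],[0,0,0.9,0,0,0,1],[0,0,0,0,0,0,0.4],[0,0,0,0,0,0,0]]'; python3 -m jog '[[0,0,0,0,0,0,0],[0,0,0,0,0,0,0],[0,0,0,0,0,0,0],[0,0,0,0,0,0,0]]'
```

```text
t: 4.37
eef_pos: [0.4189, 0.3649, 0.0881]
tcp_rot: [0.0, -0.124, 0.992, 0.0]
contact_force: [0.4, -0.6, 1.4]
finger_gap: 0.0604
finger_force: 0.0
t: 4.78
eef_pos: [0.4183, 0.3644, 0.058]
tcp_rot: [-0.001, -0.123, 0.992, -0.001]
contact_force: [0.2, 0.7, 0.3]
finger_gap: 0.0637
finger_force: 0.0
t: 5.12
eef_pos: [0.419, 0.365, 0.0594]
tcp_rot: [0.0, -0.124, 0.992, 0.0]
contact_force: [0.3, -0.3, 0.6]
finger_gap: 0.0124
finger_force: 0.0
```

```bash
python3 -m jog '[[0,0,0,0,0,0,0],[0,0,0,0,0,0,0],[0,0,0,0,0,0,0]]'; python3 -m jog '[[0,0,-0.3,0,0,0,0],[0,0,-0.6,0,0,0,0],[0,0,-0.8,0,0,0,0],[0,0,-0.8,0,0,0,0],[0,0,-0.5,0,0,0,0]]'
python3 - <<'E'
from h import *
s=manip.get_state();im=manip.snapshot("wrist");cv2.imwrite("pics/w3.png",cv2.resize(im,(480,360))[:,:,::-1])
im=manip.snapshot("side");cv2.imwrite("pics/s3.png",cv2.resize(im[220:340,290:430,::-1],(420,360),interpolation=cv2.INTER_CUBIC))
a=np.hstack([cv2.imread("pics/w3.png")[:,80:440],cv2.imread("pics/s3.png")]);cv2.imwrite("pics/ws3.png",a)
E
```

```text
t: 5.37
eef_pos: [0.4191, 0.365, 0.0595]
tcp_rot: [0.0, -0.124, 0.992, 0.0]
contact_force: [-1.0, -0.4, 5.6]
finger_gap: 0.0079
finger_force: 58.5
t: 5.78
eef_pos: [0.4192, 0.3651, 0.0904]
tcp_rot: [0.0, -0.124, 0.992, 0.0]
contact_force: [0.4, -0.1, -4.0]
finger_gap: 0.0078
finger_force: 58.4
```

View pics/ws3.png

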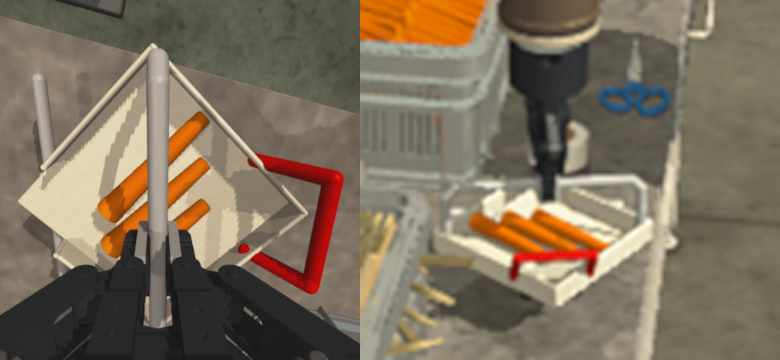

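The bail is held at a gap of 7.8 mm. The tray hangs level clear of the table with its tubes inside. Next I lift it gently and measure the stand more closely.

```bash
python3 -m jog '[[0,0,-0.8,0,0,0,0],[0,0,-1.5,0,0,0,0],[0,0,-2,0,0,0,0],[0,0,-2.2,0,0,0,0],[0,0,-2.2,0,0,0,0]]'>/dev/null;  python3 -m jog '[[0,0,-2.2,0,0,0,0],[0,0,-2.2,0,0,0,0],[0,0,-2.2,0,0,0,0],[0,0,-2,0,0,0,0],[0,0,-1.2,0,0,0,0]]'
python3 - <<'E'
from h import *
im=manip.snapshot("scene")
cv2.imwrite("pics/st.png",cv2.resize(im[255:405,395:555,::-1],(640,600),interpolation=cv2.INTER_CUBIC))
r=manip.trace("scene","stand")[0];print(r["bbox"],r["confidence"])
E
```

```text
t: 6.72
eef_pos: [0.4191, 0.3651, 0.2766]
tcp_rot: [0.001, -0.124, 0.992, 0.0]
contact_force: [1.4, -0.5, -3.1]
finger_gap: 0.008
finger_force: 58.6Traceback (most recent call last):
  File "<stdin>", line 4, in <module>
IndexError: list index out of range
```

View pics/st.png

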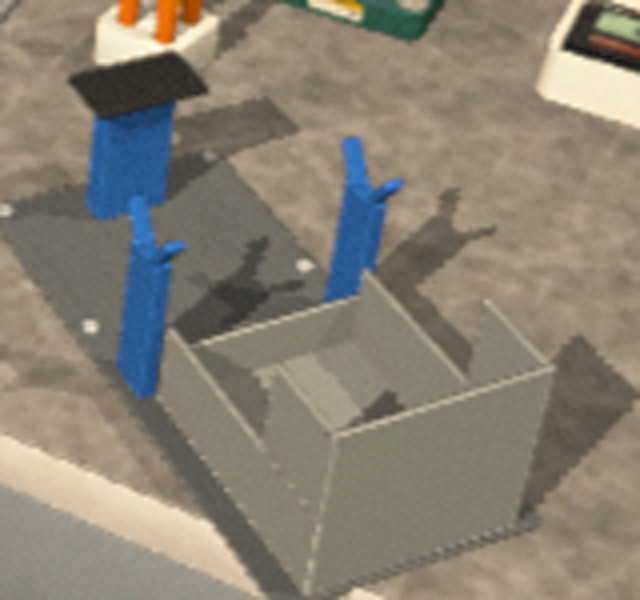

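The stand crop shows the pad corners, the fork notches near crop (152,247) and (367,189), and the box's far wall corners at (337,435) and (552,367). I'll fit the stand's pose to these.

```bash
python3 - <<'E'
from h import *
from scipy.optimize import least_squares
K,T=camT("scene")
P=np.array([[-91,-40,110],[-91,40,110],[-45,-40,110],[-45,40,110],[80,-74,111],[80,74,111],[262,-70,130],[262,70,130],[60,-74,135],[100,-74,135],[60,74,135],[100,74,135]])/1000
U=np.array([[68,77],[175,53],[100,117],[208,88],[152,247],[367,189],[337,435],[552,367],[137,203],[176,245],[351,143],[393,185]])/4+[395,255]
def pr(v):
    c,n=np.cos(v[2]),np.sin(v[2]);W=np.c_[v[0]+c*P[:,0]-n*P[:,1],v[1]+n*P[:,0]+c*P[:,1],P[:,2]]
    return np.array([proj(K,T,w) for w in W])
f=least_squares(lambda v:(pr(v)-U).ravel(),[.5,-.37,-2.19],loss="soft_l1")
x,y,a=f.x;print("stand",np.round([x,y,np.degrees(a)],4));print(np.round(pr(f.x)-U,1).tolist())
c,n=np.cos(a),np.sin(a)
for nm,l in(("bail",-.003),("seat",.08),("grip",-.1)):print(nm,x+c*l,y+n*l)
E
```

```text
stand [   0.5022   -0.374  -126.7471]
[[-0.6, -0.4], [-0.3, -1.1], [-0.1, -0.1], [0.5, 0.0], [-0.1, 1.2], [-0.1, 0.7], [-0.1, 1.3], [1.6, 0.7], [0.4, -0.8], [-0.7, -0.7], [0.6, -0.4], [-0.3, -1.0]]
bail 0.5039490490307943 -0.37163120506709163
seat 0.45429149966309074 -0.43813780467039476
grip 0.561982570581002 -0.2939066248078096
```

```bash
python3 -m jog '[[0,0,0,0,0,2,0],[0,0,0,0,0,4,0],[0,0,0,0,0,5,0],[0,0,0,0,0,5,0],[0,0,0,0,0,5,0]]' >/dev/null
python3 -m jog '[[0,0,0,0,0,5,0],[0,0,0,0,0,5,0],[0,0,0,0,0,5,0],[0,0,0,0,0,5,0],[0,0,0,0,0,5,0]]' >/dev/null
python3 -m jog '[[0,0,0,0,0,3,0],[0,0,0,0,0,2,0],[0,0,0,0,0,0,0],[0,0,0,0,0,0,0]]'
python3 -m jog '[[-0.31,-0.26,0,0,0,0,0],[-0.61,-0.52,0,0,0,0,0],[-0.92,-0.77,0,0,0,0,0],[-1.22,-1.03,0,0,0,0,0],[-1.53,-1.29,0,0,0,0,0]]' >/dev/null
python3 -m jog '[[-1.87,-1.58,0,0,0,0,0],[-1.87,-1.58,0,0,0,0,0],[-1.87,-1.58,0,0,0,0,0],[-1.87,-1.58,0,0,0,0,0]]' >/dev/null
python3 -m jog '[[-1.87,-1.58,0,0,0,0,0],[-1.87,-1.58,0,0,0,0,0],[-1.87,-1.58,0,0,0,0,0],[-1.87,-1.58,0,0,0,0,0]]' >/dev/null
python3 -m jog '[[-1.87,-1.58,0,0,0,0,0],[-1.87,-1.58,0,0,0,0,0],[-1.87,-1.58,0,0,0,0,0],[-1.87,-1.58,0,0,0,0,0]]'
python3 -m jog '[[-1.49,-1.95,0,0,0,0,0],[-1.49,-1.95,0,0,0,0,0],[-1.49,-1.95,0,0,0,0,0],[-1.49,-1.95,0,0,0,0,0]]' >/dev/null
python3 -m jog '[[-1.49,-1.95,0,0,0,0,0],[-1.49,-1.95,0,0,0,0,0],[-1.49,-1.95,0,0,0,0,0],[-1.49,-1.95,0,0,0,0,0]]' >/dev/null
python3 -m jog '[[-1.49,-1.95,0,0,0,0,0],[-1.49,-1.95,0,0,0,0,0],[-1.49,-1.95,0,0,0,0,0],[-1.49,-1.95,0,0,0,0,0]]' >/dev/null
python3 -m jog '[[-1.27,-1.67,0,0,0,0,0],[-1.09,-1.43,0,0,0,0,0],[-0.91,-1.19,0,0,0,0,0],[-0.73,-0.96,0,0,0,0,0]]' >/dev/null
python3 -m jog '[[-0.55,-0.72,0,0,0,0,0],[-0.42,-0.56,0,0,0,0,0],[-0.3,-0.4,0,0,0,0,0],[-0.18,-0.24,0,0,0,0,0],[0,0,0,0,0,0,0]]'
python3 - <<'E'
from h import *
rows((.504,-.372,.277),np.radians(143.3))
s=manip.get_state();np.savez("w4.npz",T=camT("wrist",s)[1])
im=manip.snapshot("wrist");im2=manip.snapshot("scene")
cv2.imwrite("pics/w4.png",np.hstack([cv2.resize(im,(400,300)),cv2.resize(im2[200:440,330:650],(400,300))])[:,:,::-1])
E
```

```text
t: 7.98
eef_pos: [0.4185, 0.3645, 0.2732]
tcp_rot: [-0.0, 0.315, 0.949, -0.001]
contact_force: [-0.4, -0.1, -3.8]
finger_gap: 0.0077
finger_force: 58.6
t: 9.4
eef_pos: [0.4981, 0.0179, 0.2742]
tcp_rot: [0.0, 0.316, 0.949, -0.0]
contact_force: [-0.5, -0.2, -4.8]
finger_gap: 0.0079
finger_force: 58.6
t: 11.15
eef_pos: [0.5022, -0.3645, 0.2741]
tcp_rot: [-0.0, 0.316, 0.949, -0.0]
contact_force: [-0.6, -0.7, -4.1]
finger_gap: 0.0074
finger_force: 58.6
t 11.15 pos [ 0.5022 -0.3645  0.2741] toolx [-0.801  0.599  0.   ] gap 0.0074 F [-0.6 -0.7 -4.1]
shift cm [-0.59 -0.49 -0.29]
turn deg [-0.  -0.  -0.1]
```

View pics/w4.png

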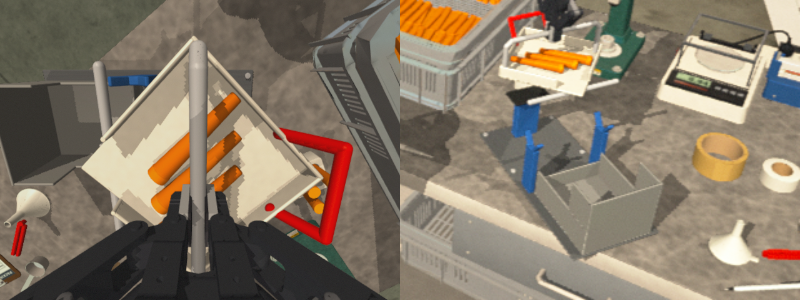

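The left half shows the tray in the gripper with all three tubes still in it, and a fork top visible near full-frame (175–237,120–136). The right half shows it hanging level above and behind the stand. I'll check the stand pose against this wrist view.

```bash
python3 - <<'E'
from h import *
T=np.load("w4.npz")["T"];K=manip.calibration("wrist")["camera_matrix"]
a=np.radians(-126.75);c,n=np.cos(a),np.sin(a)
for l in ((60,-74,135),(100,-74,135),(80,-74,110),(60,74,135),(100,74,135),(-91,-88,4),(262,-70,130)):
    w=[.5022+c*l[0]/1e3-n*l[1]/1e3,-.374+n*l[0]/1e3+c*l[1]/1e3,l[2]/1e3];print(l,np.round(proj(K,T,w)))
# predicted tray bar ends/grip: bail at TCP xy, yaw -126.7
x,y=.5022,-.3645;f=.2146
for l in ((80,93,5),(80,-93,5),(-100,36,65),(-100,-36,65),(106,0,15)):
    w=[x+c*(l[0]+3)/1e3-n*l[1]/1e3,y+n*(l[0]+3)/1e3+c*l[1]/1e3,f+l[2]/1e3];print("tray",l,np.round(proj(K,T,w)))
im=cv2.cvtColor(manip.snapshot("wrist"),cv2.COLOR_RGB2HSV)
m=cv2.inRange(im,(100,150,60),(125,255,255));n_,_,st,ce=cv2.connectedComponentsWithStats(m)
print([(st[i].tolist()) for i in range(1,n_) if st[i][4]>40])
E
```

```text
(60, -74, 135) [229. 132.]
(100, -74, 135) [175. 132.]
(80, -74, 110) [211. 130.]
(60, 74, 135) [241. 306.]
(100, 74, 135) [196. 306.]
(-91, -88, 4) [395. 112.]
(262, -70, 130) [-32. 137.]
tray (80, 93, 5) [196. 386.]
tray (80, -93, 5) [158.  90.]
tray (-100, 36, 65) [524. 376.]
tray (-100, -36, 65) [556. 231.]
tray (106, 0, 15) [128. 265.]
[[172, 120, 78, 19, 1017]]
```

```bash
python3 -m jog '[[-0.15,-0.1,0,0,0,0,0],[-0.3,-0.3,0.3,0,0,0,0],[-0.14,-0.1,0.8,0,0,0,0],[0,0,1.2,0,0,0,0],[0,0,1.5,0,0,0,0]]' >/dev/null
python3 -m jog '[[0,0,1.5,0,0,0,0],[0,0,1.2,0,0,0,0],[0,0,1,0,0,0,0],[0,0,0.8,0,0,0,0],[0,0,0.6,0,0,0,0]]'
python3 -m jog '[[0,0,0.4,0,0,0,0],[0,0,0.3,0,0,0,0],[0,0,0.3,0,0,0,0],[0,0,0.2,0,0,0,0],[0,0,0,0,0,0,0]]'
python3 -m jog '[[0,0,0.2,0,0,0,0],[0,0,0.2,0,0,0,0],[0,0,0,0,0,0,0]]'
```

```text
t: 12.13
eef_pos: [0.5037, -0.3718, 0.1839]
tcp_rot: [-0.0, 0.316, 0.949, 0.0]
contact_force: [0.0, 0.7, -4.5]
finger_gap: 0.0082
finger_force: 58.6
t: 12.55
eef_pos: [0.5039, -0.3719, 0.173]
tcp_rot: [0.0, 0.316, 0.949, -0.0]
contact_force: [0.0, -0.5, -4.1]
finger_gap: 0.008
finger_force: 58.6
t: 12.8
eef_pos: [0.5046, -0.3718, 0.1696]
tcp_rot: [0.001, 0.316, 0.949, 0.0]
contact_force: [3.3, 3.4, 0.3]
finger_gap: 0.0085
finger_force: 59.2
```

```bash
python3 -m jog '[[0,0,0.1,0,0,0,0],[0,0,0,0,0,0,0],[0,0,0,0,0,0,0.15],[0,0,0,0,0,0,0.3],[0,0,0,0,0,0,0.5]]'
python3 -m jog '[[0,0,0,0,0,0,1],[0,0,0,0,0,0,1],[0,0,0,0,0,0,1],[0,0,0,0,0,0,1],[0,0,0,0,0,0,1]]'
python3 -m jog '[[0,0,-1,0,0,0,1],[0,0,-2,0,0,0,1],[0,0,-2.5,0,0,0,1],[0,0,-2.5,0,0,0,1],[0,0,-2,0,0,0,1]]'
python3 - <<'E'
from h import *
s=manip.get_state();T=camT("wrist",s)[1];np.savez("w5.npz",T=T)
im=manip.snapshot("wrist");im2=manip.snapshot("scene")
cv2.imwrite("pics/w5.png",np.hstack([cv2.resize(im,(400,300)),cv2.resize(im2[230:410,380:620],(400,300))])[:,:,::-1])
K=manip.calibration("wrist")["camera_matrix"]
a=np.radians(-126.75);c,n=np.cos(a),np.sin(a)
for l in ((80,93,5),(80,-93,5),(-100,36,65),(-100,-36,65),(106,0,15),(-3,-85,85)):
    w=[.5022+c*l[0]/1e3-n*l[1]/1e3,-.374+n*l[0]/1e3+c*l[1]/1e3,.110+l[2]/1e3];print("tray",l,np.round(proj(K,T,w)))
E
```

```text
t: 13.22
eef_pos: [0.504, -0.3721, 0.1683]
tcp_rot: [0.0, 0.316, 0.949, -0.0]
contact_force: [0.3, 0.3, -0.5]
finger_gap: 0.0363
finger_force: 0.0
t: 13.63
eef_pos: [0.5039, -0.372, 0.1681]
tcp_rot: [-0.0, 0.316, 0.949, 0.0]
contact_force: [0.0, 0.1, 0.3]
finger_gap: 0.0854
finger_force: 0.0
t: 14.05
eef_pos: [0.5041, -0.3721, 0.2708]
tcp_rot: [0.001, 0.316, 0.949, -0.0]
contact_force: [0.9, -0.6, -0.0]
finger_gap: 0.0852
finger_force: 0.0
tray (80, 93, 5) [230. 309.]
tray (80, -93, 5) [211.  97.]
tray (-100, 36, 65) [451. 282.]
tray (-100, -36, 65) [464. 184.]
tray (106, 0, 15) [187. 216.]
tray (-3, -85, 85) [319. 106.]
```

View pics/w5.png

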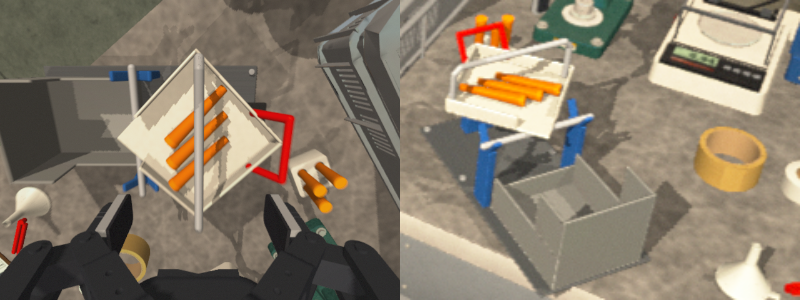

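The tray is seated: bar ends at full-frame (211,104) and (227,312) against predicted (211,97) and (230,309). All three tubes are in it. The red grip runs from (467,181) to (456,288), so I go there next.

```bash
python3 -m jog '[[0,1,0,0,0,0,1],[0,2,0,0,0,0,1],[0,3,0,0,0,0,1],[0,2.5,0,0,0,0,1],[0,1.5,0,0,0,0,1]]' >/dev/null
python3 -m jog '[[0,0,1.5,0,0,0,1],[0,0,3,0,0,0,1],[0,0,3,0,0,0,1],[0,0,2.5,0,0,0,1],[0,0,1.5,0,0,0,1]]'
python3 -m jog '[[0,0,0.5,0,0,0,1],[0,0,0,0,0,0,1],[0,0,0,0,0,0,0.2],[0,0,0,0,0,0,0],[0,0,0,0,0,0,0]]' 40
python3 -m jog '[[0,0,0,0,0,0,0],[0,0,0,0,0,0,0],[0,0,0,0,0,0,0],[0,0,0,0,0,0,0],[0,0,0,0,0,0,0]]'
python3 -m jog '[[0,0,0,0,0,0,0],[0,0,0,0,0,0,0]]'
```

```text
t: 14.98
eef_pos: [0.5623, -0.2905, 0.1495]
tcp_rot: [-0.002, 0.316, 0.949, 0.0]
contact_force: [-0.7, -0.4, -1.3]
finger_gap: 0.0852
finger_force: 0.0
t: 15.4
eef_pos: [0.5644, -0.2923, 0.1494]
tcp_rot: [0.001, 0.316, 0.949, -0.0]
contact_force: [-0.7, -0.3, 0.1]
finger_gap: 0.0511
finger_force: 0.0
t: 15.82
eef_pos: [0.564, -0.292, 0.1486]
tcp_rot: [0.0, 0.316, 0.949, -0.0]
contact_force: [-0.6, 0.8, 5.9]
finger_gap: 0.0081
finger_force: 39.0
t: 15.98
eef_pos: [0.5639, -0.292, 0.1486]
tcp_rot: [0.0, 0.316, 0.949, -0.0]
contact_force: [-2.1, 0.9, 6.5]
finger_gap: 0.0085
finger_force: 39.0
```

```bash
python3 -m jog '[[0,-0.16,-0.78,-2.5,0,0,0],[0,-0.16,-0.78,-2.5,0,0,0],[0,0,0,0,0,0,0],[0,0,0,0,0,0,0]]'
python3 -m jog '[[0,-0.16,-0.78,-2.5,0,0,0],[0,-0.16,-0.78,-2.5,0,0,0],[0,-0.16,-0.78,-2.5,0,0,0],[0,0,0,0,0,0,0]]'; python3 -c "
from h import *;print(manip.get_state()['q'])"
```

```text
t: 16.32
eef_pos: [0.5614, -0.2955, 0.1637]
tcp_rot: [0.014, 0.316, 0.948, 0.041]
contact_force: [0.5, 0.3, -1.2]
finger_gap: 0.0085
finger_force: 39.2
t: 16.65
eef_pos: [0.5566, -0.302, 0.1865]
tcp_rot: [0.035, 0.314, 0.943, 0.104]
contact_force: [0.9, -0.5, -0.5]
finger_gap: 0.0085
finger_force: 39.5
[-0.67599159  0.49414304  1.69895254  0.26566432  0.97215726 -1.75588259]
```

Low forces, so the pivot model is right. I continue to about 27°, then check.

```bash
python3 -m jog '[[0,-0.16,-0.78,-2.5,0,0,0],[0,-0.16,-0.78,-2.5,0,0,0],[0,0,0,0,0,0,0],[0,0,0,0,0,0,0]]'
python3 -m jog '[[0,-0.16,-0.78,-2.5,0,0,0],[0,-0.16,-0.78,-2.5,0,0,0],[0,0,0,0,0,0,0],[0,0,0,0,0,0,0],[0,0,0,0,0,0,0]]'
python3 -m jog '[[0,-0.16,-0.78,-2.5,0,0,0],[0,-0.16,-0.78,-2.5,0,0,0],[0,0,0,0,0,0,0],[0,0,0,0,0,0,0],[0,0,0,0,0,0,0]]'
python3 - <<'E'
from h import *
print(manip.get_state()['q'])
a=np.radians(-126.75);c,n=np.cos(a),np.sin(a)
for cam in("scene","wrist"):
    s=manip.get_state();im=manip.snapshot(cam);cv2.imwrite(f"pics/t_{cam}.png",im[:,:,::-1])
    K,T=camT(cam,s)
    for r in manip.trace(cam,"tube_0")[:6]:
        print(cam,np.round(r["bbox"]),round(r["confidence"],2))
    h=cv2.cvtColor(im,cv2.COLOR_RGB2HSV);m=cv2.inRange(h,(5,190,120),(16,255,255));k,_,st,ce=cv2.connectedComponentsWithStats(m)
    print([st[i].tolist() for i in range(1,k) if st[i][4]>15])
    for l in((180,0,10),(106,0,125),(0,0,140)):
        w=[.5022+c*l[0]/1e3-n*l[1]/1e3,-.374+n*l[0]/1e3+c*l[1]/1e3,l[2]/1e3];print(l,np.round(proj(K,T,w)))
E
```

```text
t: 16.98
eef_pos: [0.5525, -0.3066, 0.1998]
tcp_rot: [0.047, 0.313, 0.938, 0.143]
contact_force: [-0.6, -0.4, -1.9]
finger_gap: 0.0084
finger_force: 39.6
t: 17.4
eef_pos: [0.5481, -0.3122, 0.2135]
tcp_rot: [0.061, 0.31, 0.931, 0.184]
contact_force: [-0.6, -0.4, -1.8]
finger_gap: 0.0086
finger_force: 39.8
t: 17.82
eef_pos: [0.5426, -0.3197, 0.2268]
tcp_rot: [0.074, 0.307, 0.922, 0.225]
contact_force: [0.0, 0.1, -1.9]
finger_gap: 0.0084
finger_force: 39.9
[-0.85718899  0.49839885  1.67163581  0.51756065  1.13823943 -2.04636419]
scene [481. 346.  20.  29.] 0.6
scene [454. 273.  84.  90.] 0.49
scene [471. 348.  23.  33.] 0.45
[[164, 59, 39, 14, 213], [56, 124, 67, 23, 807], [281, 145, 44, 24, 509], [325, 145, 4, 8, 17], [344, 145, 88, 59, 1782], [347, 158, 10, 13, 34], [279, 189, 114, 47, 1964], [65, 195, 12, 14, 55], [461, 331, 30, 31, 236]]
(180, 0, 10) [478. 369.]
(106, 0, 125) [467. 313.]
(0, 0, 140) [444. 281.]
[[469, 0, 171, 219, 20443], [535, 185, 105, 174, 10248], [353, 258, 44, 35, 578], [330, 274, 44, 42, 597], [364, 314, 20, 20, 167]]
(180, 0, 10) [-167.  244.]
(106, 0, 125) [-96. 292.]
(0, 0, 140) [145. 264.]
```

```bash
python3 -m jog '[[0,-0.16,-0.78,-2.5,0,0,0],[0,-0.16,-0.78,-2.5,0,0,0],[0,-0.16,-0.78,-2.5,0,0,0],[0,0,0,0,0,0,0],[0,0,0,0,0,0,0]]'
python3 -m jog '[[0,0,0,0,0,0,0],[0,0,0,0,0,0,0],[0,0,0,0,0,0,0],[0,0,0,0,0,0,0],[0,0,0,0,0,0,0]]'
python3 - <<'E'
from h import *
im=manip.snapshot("scene");im2=manip.snapshot("wrist")
cv2.imwrite("pics/t2.png",np.hstack([cv2.resize(im[225:405,385:565],(500,500),interpolation=cv2.INTER_CUBIC),cv2.resize(im2[:,:400],(300,360)).repeat(1,0) if 0 else cv2.copyMakeBorder(cv2.resize(im2,(300,225)),0,275,0,0,cv2.BORDER_CONSTANT)])[:,:,::-1])
E
```

```text
t: 18.43
eef_pos: [0.5329, -0.3334, 0.2448]
tcp_rot: [0.095, 0.302, 0.905, 0.285]
contact_force: [0.1, -0.5, -2.0]
finger_gap: 0.0084
finger_force: 40.1
t: 18.85
eef_pos: [0.5333, -0.3325, 0.2452]
tcp_rot: [0.095, 0.301, 0.905, 0.285]
contact_force: [-0.3, -0.1, -1.4]
finger_gap: 0.0084
finger_force: 40.1
```

View pics/t2.png

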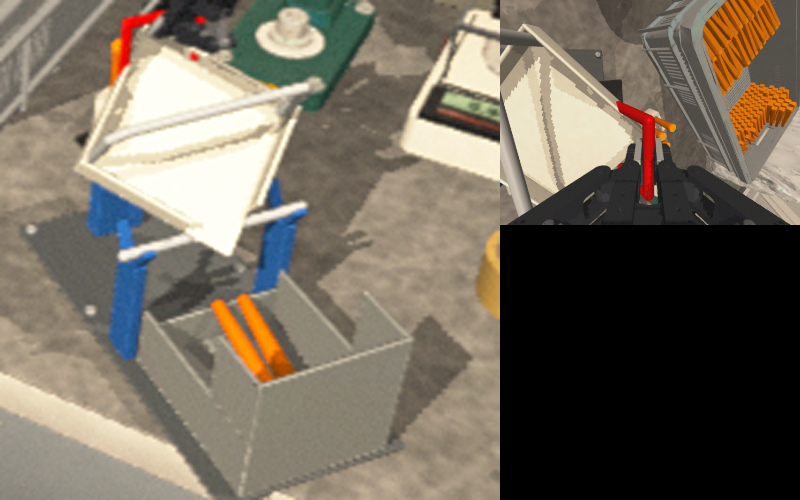

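The tray is empty. Two tubes are visible in the box at crop (235,340) and (265,335), and the third is probably hidden behind the far wall. I lower the tray now and check for the third tube afterwards.

```bash
python3 -m jog '[[0,0.13,0.79,2.5,0,0,0],[0,0.13,0.79,2.5,0,0,0],[0,0.13,0.79,2.5,0,0,0],[0,0.13,0.79,2.5,0,0,0],[0,0.13,0.79,2.5,0,0,0]]'
python3 -m jog '[[0,0.13,0.79,2.5,0,0,0],[0,0.13,0.79,2.5,0,0,0],[0,0.13,0.79,2.5,0,0,0],[0,0.13,0.79,2.5,0,0,0]]'
python3 -m jog '[[0,0.13,0.79,2.5,0,0,0],[0,0.13,0.79,2.5,0,0,0],[0,0.13,0.79,2.5,0,0,0],[0,0.13,0.79,2.5,0,0,0],[0,0,0,0,0,0,0]]'
python3 -c "
from h import *;rows((.564,-.292,.1486),np.radians(143.3))"
```

```text
t: 19.37
eef_pos: [0.5485, -0.3126, 0.2142]
tcp_rot: [0.062, 0.31, 0.931, 0.184]
contact_force: [-0.1, -0.7, -1.7]
finger_gap: 0.008
finger_force: 40.1
t: 19.7
eef_pos: [0.5576, -0.3004, 0.1861]
tcp_rot: [0.034, 0.314, 0.943, 0.102]
contact_force: [-0.4, 0.2, -3.1]
finger_gap: 0.0086
finger_force: 40.2
t: 20.12
eef_pos: [0.5635, -0.291, 0.1545]
tcp_rot: [0.006, 0.315, 0.949, 0.02]
contact_force: [-0.8, -0.2, -1.1]
finger_gap: 0.0086
finger_force: 40.1
t 20.12 pos [ 0.5635 -0.291   0.1545] toolx [-0.802  0.598  0.001] gap 0.0086 F [-0.8 -0.2 -1.1]
shift cm [-0.1  -0.08  0.58]
turn deg [ 2.37 -0.08 -0.  ]
```

```bash
python3 -m jog '[[-0.05,-0.05,0.3,1.2,0,0,0],[-0.05,-0.03,0.28,1.2,0,0,0],[0,0,0,0,0,0,0],[0,0,0,0,0,0,0.2],[0,0,0,0,0,0,0.5]]'
python3 -m jog '[[0,0,0,0,0,0,1],[0,0,0,0,0,0,1],[0,0,0,0,0,0,1],[0,0,0,0,0,0,1],[0,0,0,0,0,0,1]]'
python3 -m jog '[[0,0,-1,0,0,0,1],[0,0,-2,0,0,0,1],[0,0,-2.5,0,0,0,1],[0,0,-2.5,0,0,0,1],[0,0,-2,0,0,0,1]]'
python3 -m jog '[[0,-2,-1,0,0,0,1],[0,-2.5,-1,0,0,0,1],[0,-2.5,-1,0,0,0,1],[0,-2.5,-1,0,0,0,1],[0,-2.5,-1,0,0,0,1]]'
python3 -m jog '[[0,-2.5,-1,0,0,0,1],[0,-2.5,-1,0,0,0,1],[0,-2,-1,0,0,0,1],[0,-1,0,0,0,0,1],[0,0,0,0,0,0,1]]'
python3 - <<'E'
from h import *
a=np.radians(-126.75);c,n=np.cos(a),np.sin(a)
s=manip.get_state();im=manip.snapshot("wrist");K,T=camT("wrist",s);cv2.imwrite("pics/end.png",im[:,:,::-1])
h=cv2.cvtColor(im,cv2.COLOR_RGB2HSV)
m=cv2.inRange(h,(5,190,90),(18,255,255));k,lab,st,ce=cv2.connectedComponentsWithStats(m)
for i in range(1,k):
    if st[i][4]>40:
        ys,xs=np.where(lab==i);ends=[]
        box=cv2.boxPoints(cv2.minAreaRect(np.c_[xs,ys].astype(np.float32)))
        L=[(lambda d:[round(1e3*(c*d[0]+n*d[1])),round(1e3*(-n*d[0]+c*d[1]))])(pix(K,T,p,.02)-np.array([.5022,-.374,0])) for p in box]
        print(st[i].tolist(),"stand mm",L)
for l in ((80,93,5),(80,-93,5),(-100,36,65),(-100,-36,65)):
    w=[.5022+c*l[0]/1e3-n*l[1]/1e3,-.374+n*l[0]/1e3+c*l[1]/1e3,.110+l[2]/1e3];print("tray pred",l,np.round(proj(K,T,w)))
m=cv2.inRange(h,(0,190,120),(3,255,255))|cv2.inRange(h,(175,190,120),(180,255,255));k,lab,st,ce=cv2.connectedComponentsWithStats(m)
print("red",[st[i].tolist() for i in range(1,k) if st[i][4]>60])
for r in manip.boxes_of("wrist","tube_0")[:5]:print(np.round(r["bbox"]),round(r["confidence"],2))
E
```

```text
t: 20.53
eef_pos: [0.5637, -0.294, 0.1502]
tcp_rot: [0.001, 0.316, 0.949, 0.001]
contact_force: [0.3, 0.5, 0.9]
finger_gap: 0.0277
finger_force: 0.0
t: 20.95
eef_pos: [0.5636, -0.2938, 0.1499]
tcp_rot: [0.0, 0.316, 0.949, 0.001]
contact_force: [-0.0, 0.3, 0.0]
finger_gap: 0.0852
finger_force: 0.0
t: 21.37
eef_pos: [0.5639, -0.294, 0.2525]
tcp_rot: [0.001, 0.316, 0.949, 0.001]
contact_force: [0.2, 0.3, -0.2]
finger_gap: 0.0856
finger_force: 0.0
t: 21.78
eef_pos: [0.4909, -0.3907, 0.301]
tcp_rot: [0.001, 0.316, 0.949, 0.001]
contact_force: [-0.5, -0.2, -0.2]
finger_gap: 0.0853
finger_force: 0.0
t: 22.2
eef_pos: [0.4426, -0.4557, 0.3302]
tcp_rot: [0.001, 0.317, 0.949, 0.0]
contact_force: [0.4, -0.4, -0.6]
finger_gap: 0.0853
finger_force: 0.0
[199, 127, 49, 70, 921] stand mm [[258, 12], [199, -66], [184, -56], [243, 23]]
[242, 178, 78, 32, 1750] stand mm [[199, 34], [195, -4], [99, 0], [101, 39]]
[562, 240, 50, 33, 540] stand mm [[-220, 95], [-226, 74], [-293, 105], [-288, 128]]
[544, 255, 44, 50, 883] stand mm [[-195, 123], [-215, 91], [-280, 141], [-261, 176]]
tray pred (80, 93, 5) [337. 281.]
tray pred (80, -93, 5) [340.  98.]
tray pred (-100, 36, 65) [545. 251.]
tray pred (-100, -36, 65) [563. 169.]
red [[498, 163, 71, 98, 1993], [115, 329, 25, 48, 505]]
[278. 203.  74.  20.] 0.98
[224. 162.  50.  72.] 0.8
[281. 186.  76.  19.] 0.64
```

```bash
python3 -c "
from cell import manip;print(manip.finish_job())"
```

```text
the job is handed in; nothing more can be done
None
```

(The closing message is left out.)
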